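Complete the row of bearings on the fitting tray

TASK

Three ball bearings are to be laid out in a neat row on the long black tray, ready for fitting; one is already on its mark. Put the two steel bearings that are lying on the bench flat on the two empty yellow ring marks, one centred on each, and leave the first bearing on its own mark.

Things in the scene. Friction and masses are not known exactly. Their poses are not given: they have to be found in the camera images.
- tray: long shallow tray, black rubber floor with a low bright aluminium rim, 110 x 270 mm, fixed to the bench; it may lie at any yaw. Origin at the centre of its underside; its y axis runs along the length, z up. The floor is 4 mm above the bench, the rim (5 mm thick) 7 mm above the bench. Three yellow rings, 62 mm outer and 56 mm inner diameter, are painted on the floor in a row: centres at y = -80, 0 and +80 mm, x = 0 in the tray's frame.
- bearing_on_tray: the bearing already on the tray, on the ring mark at y = +80 mm in the tray's frame: bright steel ring-shaped ball bearing lying flat, 47 mm outer diameter, 14 mm thick, 0.13 kg; origin at the centre of its underside, z up; no special yaw. Grasp the outer ring across its diameter.
- bearing_1: one of the two bearings lying on the bench, beside the tray: bright steel ring-shaped ball bearing lying flat, 47 mm outer diameter, 14 mm thick, 0.13 kg; origin at the centre of its underside, z up; no special yaw. Grasp the outer ring across its diameter.
- bearing_2: the other of the two bearings lying on the bench, beside the tray, identical to the first: bright steel ring-shaped ball bearing lying flat, 47 mm outer diameter, 14 mm thick, 0.13 kg; origin at the centre of its underside, z up; no special yaw. Grasp the outer ring across its diameter.
Things that resemble listed ones, but are neither listed nor needed, are in the scene too. What is shaped like the bearing_1 but blue or red is not meant.

How it is judged (in metres and radians):
At the end, for the whole second after the job is handed in: All three bearings lie flat (within 0.1 rad) and at rest on the tray's floor, one on each ring mark, each with its centre within 14 mm of the mark's centre along and across the tray; the first is still on its own mark, and the two others may be either way round (x of bearing_on_tray in the frame of tray between -0.014 and 0.014 m and y of bearing_on_tray in the frame of tray between 0.066 and 0.094 m and z of bearing_on_tray in the frame of tray between 0.001 and 0.008 m and angle between bearing_on_tray's own z axis and vertical below 0.1 rad and linear speed of bearing_on_tray below 0.02 m/s and ((x of bearing_1 in the frame of tray between -0.014 and 0.014 m and y of bearing_1 in the frame of tray between -0.014 and 0.014 m and z of bearing_1 in the frame of tray between 0.001 and 0.008 m and angle between each of bearing_1, bearing_2's own z axis and vertical below 0.1 rad and linear speed of each of bearing_1, bearing_2 below 0.02 m/s and x of bearing_2 in the frame of tray between -0.014 and 0.014 m and y of bearing_2 in the frame of tray between -0.094 and -0.066 m and z of bearing_2 in the frame of tray between 0.001 and 0.008 m) or (x of bearing_1 in the frame of tray between -0.014 and 0.014 m and y of bearing_1 in the frame of tray between -0.094 and -0.066 m and z of bearing_1 in the frame of tray between 0.001 and 0.008 m and angle between each of bearing_1, bearing_2's own z axis and vertical below 0.1 rad and linear speed of each of bearing_1, bearing_2 below 0.02 m/s and x of bearing_2 in the frame of tray between -0.014 and 0.014 m and y of bearing_2 in the frame of tray between -0.014 and 0.014 m and z of bearing_2 in the frame of tray between 0.001 and 0.008 m))); the robot touches nothing.
It also fails if it takes over 58 s, if anything falls off the work surface, if the arm or the gripper's body presses on something with over 40 N, if the wrist force passes 120 N, or if a joint passes its speed limit or range.

ROBOT

A 7-joint arm with a two-finger parallel gripper is mounted at the origin on a cart in front of the work surface, level with it; the furniture and walls round the work are solid. World frame = base frame: x ahead of the robot, y to its left, z up, the work surface at z = 0. Lengths are in mm, angles in rad, forces in N, time in s.
With the tool pointing down it reaches from about 400 to 875 mm from the base axis. Payload 19.3 kg.
Tool frame: the origin (TCP) lies at the very end of the fingers, on their centre line; the grasp point (between the pads) lies 19 mm behind it; z points along the fingers, y is the line along which they close (so a half turn about z gives the same grasp; the last joint's range is limited). The gripper opens to 85 mm and grips with 20 to 120 N. Pads are 22 mm wide; open, the fingers measure 114 mm over their backs; the gripper's body (76 mm by 85 mm) begins 54 mm behind the grasp point. The pads swing forward as they close: fully open they stand 13 mm farther back than shut.
Start: joints at [1.225, 0.521, -0.036, 1.599, 0.021, 1.021, -0.113], TCP at [170.17, -601.379, 231.291] pointing down, gripper open.
Joint ranges: [-2.91, 2.91], [-0.3, 2.13], [-1.5, 1.42], [0.17, 2.43], [-1.26, 4.41], [0.16, 1.93], [-2.52, 2.52]. Speed limits (rad/s): [1.89, 1.89, 2.39, 2.39, 3.01, 3.01, 3.01].

INTERFACE

Orientations are given as a unit quaternion [x, y, z, w].
In Python, from station import bot gives the robot as it stands. The module is installed in compiled form; this text tells all that it offers. Calls block until the motion is done:
- bot.goto(position, orientation): joint-space move of the TCP to a pose.
- bot.move_l(position, rot=None, v=150, guard=None): straight line of the TCP; rot=None keeps the orientation; v is the mean speed in mm/s. With guard (N) it stops when the force on the tool has changed by that much, and returns True; else False.
- bot.movej(angles): joint-space move.
- bot.command_gripper(opening, strength=None): opening from 0.0 (shut) to 1.0 (fully open); strength is the grip in N (None keeps the last); returns when the fingers have stopped.
- bot.wait(seconds).
- bot.solve_ik(position, orientation): joint angles nearest the present ones, or None.
- bot.observe(): the state.
- bot.capture(name): name is "scene" or "side" or "wrist"; returns a dict with "color" (420x560x3 uint8, red, green, blue), "fx", "fy", "cx", "cy" (pixels), "R" (3x3) and "t" (3): a world point X has camera coordinates R X + t. Camera axes: x right, y down, z forward; pixel columns grow to the right and rows downward; lengths in mm; the calibration is good to about 2 mm. A picture is of the moment at which its call begins. There is no depth.
A pose or a line that the arm cannot do raises bot.Unreachable and nothing moves.
- bot.job_done(): hands the job in; it is judged then, once.
The state is a dict: "clock": time; "joint_pos": joint angles; "qd": joint speeds; "tau": joint torques, N m; "position": TCP position; "tool_rot": TCP orientation; "wrist_force": force on the tool from outside, world axes, zero at the start; "moment": the same for the moment, N m; "finger_gap": opening from 0.0 (shut) to 1.0 (fully open); "gripper_force": force on a finger pad.
Only numpy, scipy, OpenCV 4.12 (cv2) and the standard library are available. Lean on these libraries where they do the work, as an engineer would, in place of code of your own. Each camera call takes 0.05 s, during which the arm holds its last target. There are 200 camera calls.

## Working session

There is one attempt and no reset: what is moved stays moved. The work goes in short steps, each a Python script; the robot and the scene stay as the last script left them, time stands still between calls to the robot, and variables do not carry over. Pictures are saved under pics/ and viewed, at most 10 in all, crops included, and the job is handed in when it is done.

```bash
mkdir -p pics; cat > h.py <<'E'
from station import bot
import numpy as np, cv2, pickle
def snap(cam,name):
    c=bot.capture(cam); pickle.dump(c,open(f'pics/{name}.pkl','wb'))
    cv2.imwrite(f'pics/{name}.png',c['color'][:,:,::-1]); return c
def w(c,u,v,z):
    R=np.array(c['R']);t=np.array(c['t'])
    d=R.T@np.array([(u-c['cx'])/c['fx'],(v-c['cy'])/c['fy'],1]); o=-R.T@t
    return o+d*(z-o[2])/d[2]
E
python3 - <<'E'
from h import *
a=snap('scene','s0');b=snap('side','d0')
for c in(a,b): print(c['fx'],-np.array(c['R']).T@np.array(c['t']),np.round(c['R'],2).tolist())
print(bot.observe())
E
```

```text
397.27364447854853 [-34.7538071  417.34522057 637.599057  ] [[-0.58, -0.81, 0.01], [-0.52, 0.36, -0.77], [0.62, -0.46, -0.64]]
427.6837828742495 [ 439.83063855 -965.73255345  433.06444654] [[1.0, -0.1, 0.01], [-0.03, -0.37, -0.93], [0.1, 0.93, -0.37]]
{'clock': 0.1, 'joint_pos': array([ 1.2248007 ,  0.52196307, -0.03633866,  1.59997321,  0.0212071 ,
        1.02107628, -0.11278273]), 'qd': array([ 1.31850617e-03, -1.79157820e-03,  1.09857116e-03,  5.46020665e-04,
       -2.30905535e-05, -5.92075418e-04, -1.07447460e-03]), 'tau': array([ 5.91961390e-03, -9.28489494e+01,  1.98534116e+00, -3.70527291e+01,
        1.81621243e-02,  5.45330549e-03,  1.55901472e-05]), 'position': array([ 170.08235668, -601.09082854,  230.7698044 ]), 'tool_rot': array([ 9.90505637e-01,  1.37471146e-01, -1.06913465e-04, -5.06176427e-04]), 'wrist_force': array([ 1.30132757, -0.26861589, -0.17492405]), 'moment': array([-0.03502572, -0.01797355,  0.0410384 ]), 'gripper_force': 0.0, 'finger_gap': 1.005055739393325}
```

View pics/s0.png

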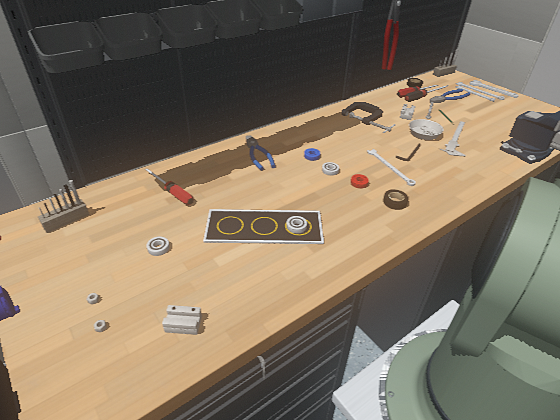

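View pics/d0.png

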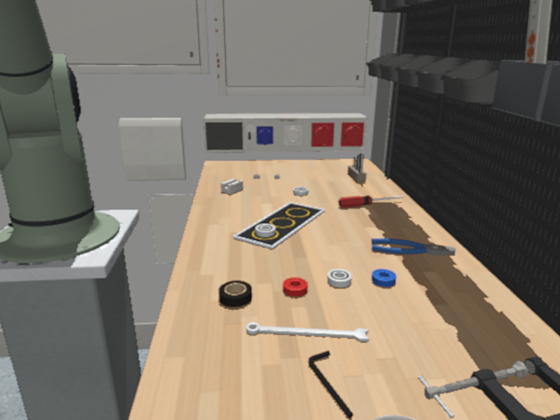

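The steel bearing candidates in scene are (158,245) and (331,169), seen in side at (301,191) and (339,278). Blue (312,154), red (360,181), the black tape roll (396,199) and the small nuts (93,298) and (100,325) don't fit. The tray is near (264,226), with its bearing at (296,225). I'll confirm this in an enlarged crop.

```bash
python3 - <<'E'
from h import *
a=pickle.load(open('pics/s0.pkl','rb'));b=pickle.load(open('pics/d0.pkl','rb'))
im=a['color'][:,:,::-1]
c=cv2.resize(im[140:265,140:340],(800,500),interpolation=cv2.INTER_CUBIC);cv2.imwrite('pics/crop0.png',c)
for n,c,u,v,z in [('A',a,158,244.5,14),('A',b,301,190.5,14),('B',a,331,168,14),('B',b,339,275,14),('T',a,296.5,222,18),('T',b,265,228,18),
 ('r-80',a,230,226,4),('r0',a,264.5,226,4),('r0',b,283,222,4),('r-80',b,298.5,212.5,4),
 ('cn',a,207,210,7),('cn',a,321,210,7),('cn',a,323,242,7),('cn',a,205,241,7),
 ('red',a,360,180,14),('blue',a,312,153,14)]: print(n,np.round(w(c,u,v,z)))
E
```

```text
A [603. 256.  14.]
A [610. 239.  14.]
B [ 608. -256.   14.]
B [ 617. -260.   14.]
T [484. -35.  18.]
T [487. -38.  18.]
r-80 [574.  91.   4.]
r0 [528.  25.   4.]
r0 [536.  28.   4.]
r-80 [583.  89.   4.]
cn [653. 109.   7.]
cn [ 494. -120.    7.]
cn [407. -50.   7.]
cn [561. 164.   7.]
red [ 522. -282.   14.]
blue [ 698. -262.   14.]
```

View pics/crop0.png

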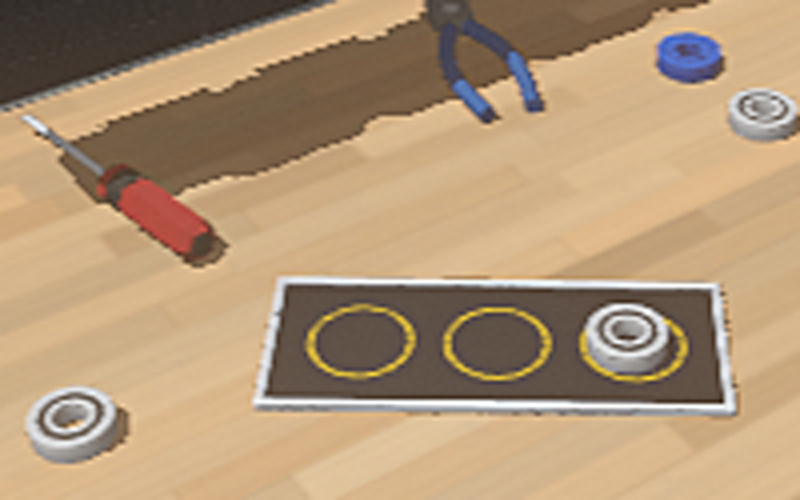

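The crop confirms it: both steel bearings are unpainted ball bearings. A is at about (606,248) and B at about (612,-258), with blue and red 90 mm either side of B along x, so I'll close along y there. Next I look at B from close by.

```bash
cat >> h.py <<'E'
def q(th): return [np.cos(th/2),np.sin(th/2),0,0]   # tool down; closes along (sin th,-cos th)
E
python3 - <<'E'
from h import *
bot.goto([585,-258,200],q(0)); c=snap('wrist','wB')
s=bot.observe();print(s['clock'],s['position'],-np.array(c['R']).T@np.array(c['t']),c['fx'])
for p in([612,-258,14],[529,28,4]):
    x=np.array(c['R'])@p+c['t'];print(x[:2]/x[2]*c['fx']+[c['cx'],c['cy']])
E
```

```text
2.1 [ 584.4639927  -259.21290591  200.06228925] [ 652.25490537 -259.67381742  343.06791507] 298.8425257611543
[276.77092255 170.21458813]
[ 39.16060251 238.66153624]
```

View pics/wB.png

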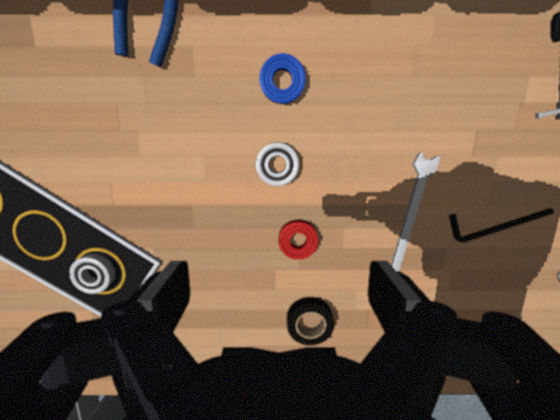

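Wrist view: B's top is centred at (278,164), blue is at (283,79), red at (298,240). The tray's middle ring is at (39,236). Grasping B now, then looking at the tray while carrying it.

```bash
python3 - <<'E'
from h import *
c=pickle.load(open('pics/wB.pkl','rb'))
B=w(c,278,164,14);print(B,w(c,39,236,4))
bot.command_gripper(0.85,40)
x,y=B[:2]
bot.goto([x,y,60],q(0)); g=bot.move_l([x,y,3],v=80,guard=15)
print(g,bot.observe()['position'])
bot.command_gripper(0.0,40)
s=bot.observe();print(s['finger_gap'],s['gripper_force'],s['wrist_force'])
bot.move_l([x,y,90],v=150)
s=bot.observe();print(s['finger_gap'],s['gripper_force'],s['wrist_force'],s['clock'])
bot.goto([500,40,170],q(0.93)); c=snap('wrist','wT');print(bot.observe()['clock'])
E
```

```text
[ 618.75945898 -259.35773027   14.        ] [532.38643027  27.47164034   4.        ]
False [ 619.01195163 -259.46850815    3.31250616]
0.5205695053415437 39.62033987045288 [-3.17958389  0.83997441  8.20064277]
0.5242994398704096 41.034738421440125 [ 0.27390659  0.61628184 -1.22474734] 5.0083
6.3167
```

View pics/wT.png

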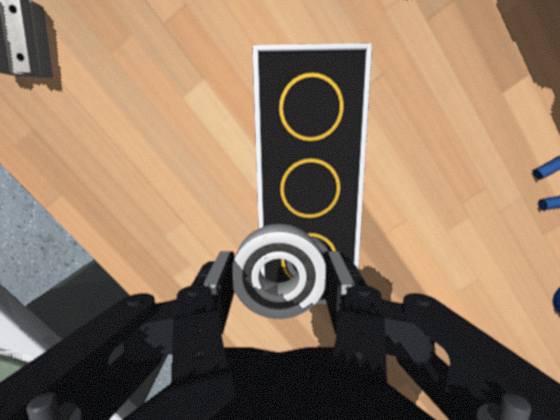

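Wrist view: the far ring (y=-80) is centred at (311,106) and the middle ring at (310,188). The held bearing is level at (280,270), and the tray's rim is nearly parallel to the image columns.

```bash
python3 - <<'E'
from h import *
c=pickle.load(open('pics/wT.pkl','rb'))
M=w(c,310,188,4);F=w(c,311,106,4);d=F-M;print(M,F,np.linalg.norm(d))
h=w(c,280,270,181);p=bot.observe()['position'];print('held',h,p)
d/=np.linalg.norm(d); F=M+80*d if abs(np.linalg.norm(F-M)-80)>3 else F
th=np.arctan2(d[1],d[0]);print('th',th)
x,y=M[:2]; Q=q(th)
bot.goto([x,y,60],Q); g=bot.move_l([x,y,7.5],v=70,guard=12)
s=bot.observe();print(g,s['position'],s['wrist_force'])
bot.command_gripper(0.72); bot.move_l([x,y,60],v=150)
A=[606,248]
bot.command_gripper(0.85)
bot.goto([580,235,190],q(0.6)); snap('wrist','wA');print(bot.observe()['clock'])
np.save('F.npy',[F[0],F[1],th])
E
```

```text
[534.09235616  27.01249007   4.        ] [581.57049151  92.51727758   4.        ] 80.90148653028994
held [503.69973579  40.3412166  181.        ] [500.51253665  38.81375253 169.55400252]
th 0.9436165849469003
True [533.01870698  27.07306732   7.06383372] [ 0.33727458  0.60406312 -0.97459867]
9.6917
```

View pics/wA.png

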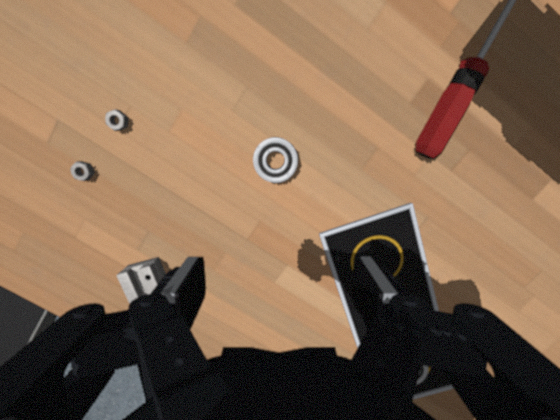

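A's top is centred at (276,161) with clear bench around it, and the far ring at (377,260) is empty. Now I pick A, place it on the far ring and look at the result.

```bash
python3 - <<'E'
from h import *
c=pickle.load(open('pics/wA.pkl','rb'))
A=w(c,276,161,14);print(A,w(c,377,260,4))
x,y=A[:2]
assert np.hypot(x-606,y-248)<25
bot.goto([x,y,60],q(0.6)); g=bot.move_l([x,y,3],v=80,guard=15)
bot.command_gripper(0.0,40); bot.move_l([x,y,90])
s=bot.observe();print(g,s['finger_gap'],s['gripper_force'])
x,y,th=np.load('F.npy');Q=q(th)
bot.goto([x,y,60],Q); g=bot.move_l([x,y,7.5],v=70,guard=12)
s=bot.observe();print(g,s['position'],s['wrist_force'])
bot.command_gripper(0.72); bot.move_l([x,y,80])
bot.goto([475,-15,215],Q); snap('wrist','wE');print(bot.observe()['clock'])
E
```

```text
[610.18484291 255.82523329  14.        ] [580.93986558  90.67284171   4.        ]
False 0.5237234177221362 41.04506492614746
True [580.64013985  92.57812276   7.00614768] [-0.30437546 -0.16274382 -0.55242775]
15.525
```

View pics/wE.png

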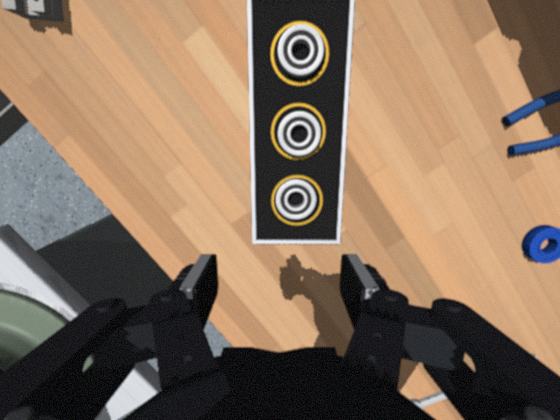

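All three bearings lie flat inside their rings, at about (300,50), (299,133) and (296,200), each within about 3 mm of centre. The gripper is clear, so I'm handing the job in.

```bash
python3 -c "
from station import bot
print(bot.job_done())"
```

```text
the job is handed in; nothing more can be done
None
```

Both bench bearings are placed flat on the two empty marks, the first bearing was left on its own, and the job was handed in with the robot's clock at about 15.5 s; no verdict came back.

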